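# Dispense the blue cap from the tipping cap carousel

## Task

Turn the cap carousel (black knob on top) until the compartment with the blue cap stands at the spout, then tip the carousel fully forward (red handle at its back) so that the blue cap slides out into the steel dish. Then lower the carousel back to level under control, without letting it drop, and let go; all the other caps stay in the carousel, and the vial rack, the bottle and the mouse are left alone.

Things in the scene. Friction and masses are not known exactly. Their poses are not given: they have to be found in the camera images.
- stand: fixed white stand of the cap carousel, at a varying place and yaw. Origin on the bench under the wheel's axis; +x points to spout and dish (away from the robot, within 0.35 rad), -x to the red handle, z up. It carries the tipping white cradle, whose round rim (163 mm across, top 110 mm above the bench) surrounds the wheel and is open only at the spout
- spout (a point): middle of the spout's floor at the rim, on the cradle, 80 mm from the stand's origin along +x, 82 mm above the bench when level: a gap 66 mm wide in the rim, followed by a chute that ends 31 mm further out, over the dish. A cap leaves cleanly if the middle of its compartment is within about 8 degrees of it
- wheel (a joint): angle of the grey wheel, rad, anticlockwise from above, stops at +-6.3. Six open compartments 25 mm deep, 3 mm walls; the middle of number k (0-5) lies at wheel + k x 60 degrees anticlockwise from the stand's +x. 0 is empty and starts within 0.22 rad of the spout; 1-5 hold one cap each, about 50 mm from the axis; blue starts in 2, 3 or 4. Friction (0.06 N m) holds it where left
- wheel_knob (a point): grip point of the wheel's black bar knob, on the wheel's axis, 141 mm above the bench. The bar is 50 mm long, 14 mm wide, its top 156 mm above the bench; its length lies along the point's x axis, which points to compartment 0 and turns with the wheel. Pinch it across the 14 mm from above; nothing else within 95 mm of the axis stands above 111 mm, save the hub just beneath the bar (115 mm)
- cradle (a joint): tipping angle of the cradle with the wheel, rad: 0 level, resting on a rubber post; it grows as the handle is lifted and the spout side goes down, to a hard stop at 0.90. It weighs about 0.7 kg in all and falls back to 0 by itself if let go; about 3 N at the handle lifts it
- cradle_hinge (a point): middle of the cradle's hinge, 50 mm from the stand's origin towards the spout and 65 mm above the bench; the hinge axis runs along the stand's y.
- cradle_handle (a point): middle of the red round handle bar, 12 mm thick, 100 mm long, along the stand's y, held at both ends by aluminium arms. Level: 130 mm from the stand's origin towards -x, 130 mm above the bench, 40 mm clear of the rim; fully tipped: 246 mm above the bench. Pinch it from above, fingers closing along the stand's x, and follow the arc about the hinge (radius 191 mm); it can turn between the fingers
- dish (a point): middle of the floor of the steel catch dish, 6 mm above the bench, fixed to the stand 142 mm from its origin towards +x. The dish is 109 mm long (stand's x) by 108 mm wide inside; its walls rise to 36-40 mm above the bench, 20 mm beneath the spout.
- cap_white: white screw cap for a sample vial, a plain disc 22 mm across and 12 mm high, 12 g, lying loose and flat in a compartment of the wheel; origin at the centre of its underside, z up
- cap_blue: blue screw cap for a sample vial, a plain disc 22 mm across and 12 mm high, 12 g, lying loose and flat in a compartment of the wheel; origin at the centre of its underside, z up
- cap_red: red screw cap for a sample vial, a plain disc 22 mm across and 12 mm high, 12 g, lying loose and flat in a compartment of the wheel; origin at the centre of its underside, z up
- cap_yellow: yellow screw cap for a sample vial, a plain disc 22 mm across and 12 mm high, 12 g, lying loose and flat in a compartment of the wheel; origin at the centre of its underside, z up
- cap_green: green screw cap for a sample vial, a plain disc 22 mm across and 12 mm high, 12 g, lying loose and flat in a compartment of the wheel; origin at the centre of its underside, z up
- vial_rack: bystander: loose blue rack of small vials, 110 x 60 mm, 47 mm high, origin at the centre of its underside
- reagent_bottle: bystander: loose glass jar with a blue lid, 56 mm across, 110 mm high, origin at the centre of its underside
- mouse: bystander: loose grey computer mouse, 100 x 60 mm, 32 mm high, origin at the centre of its underside

How it is judged:
By the outcome, as a careful person would: the job done as asked, in the order asked, and still so for the second after the job is handed in, with the robot touching nothing.
It also fails if it takes over 69 s, if anything falls off the work surface, if the arm or the gripper's body presses on something with over 40 N, if the wrist force passes 120 N, or if a joint passes its speed limit or range.

## Robot

A 6-joint arm with a two-finger parallel gripper is mounted at the origin on the work surface. World frame = base frame: x ahead of the robot, y to its left, z up, the work surface at z = 0. Lengths are in m, angles in rad, forces in N, time in s.
With the tool pointing down it reaches from about 0.4 to 0.925 m from the base axis. Payload 12.5 kg.
Tool frame: the origin (TCP) lies at the very end of the fingers, on their centre line; the grasp point (between the pads) lies 19 mm behind it; z points along the fingers, y is the line along which they close (so a half turn about z gives the same grasp; the last joint's range is limited). The gripper opens to 95 mm and grips with 3 to 60 N. Pads are 20 mm wide; open, the fingers measure 119 mm over their backs; the gripper's body (75 mm by 180 mm) begins 59 mm behind the grasp point.
Start: joints at [-0.106, 0.491, 1.559, -0, 1.092, -0.106], TCP at [0.625, 0, 0.215] pointing down, gripper open.
Joint ranges: [-3.1, 3.1], [-0.84, 2.19], [0.05, 2.79], [-1.13, 4.28], [0.06, 2.93], [-2.69, 2.69]. Speed limits (rad/s): [2.22, 2.22, 2.79, 3.14, 3.14, 3.14].

## Interface

Orientations are given as [roll, pitch, yaw] about the fixed x, y, z axes, in that order (R = Rz(yaw) Ry(pitch) Rx(roll)).
In Python, from rig import observe, get_image, camera_model, job_done, look_for gives the robot as it stands.
- The arm moves only by the tool jog_arm, never from a script. Its argument "steps" is a list of rows, each an object of numbers: "dx", "dy", "dz": the shift along the world's x, y, z in m; "rx", "ry", "rz": the turn, a rotation vector about the world's x, y, z in units of 5 degrees (1.0 is 5 degrees); "grip": the opening, from 0 (shut) to 1 (fully open). A call has 1 to 20 rows; each row shifts and turns the commanded pose from where the row before left it; what a row does not reach is not made up. A row lasts 1/10 s, in which the tool goes at most 50 mm and 8.59 degrees, less where a joint would pass 70% of its speed; a pose out of reach is approached as far as the arm can. A call with a gripper value outside its range is refused whole. The fingers move at their own pace and stop on an object; the grip force is fixed at half the most. Time passes only in rows, so rows that do not move let the fingers close. It gives the time, the measured TCP pose, the force, the opening and the grip force at its end, in the units of the state.
- observe(): the state, without advancing time (a new reading comes with each control period).
- get_image(name): name is "scene" or "side" or "wrist"; returns (picture, depth): 420x560x3 uint8, red, green, blue; 420x560 float32, m along the optical axis (not along the pixel's ray), 0 where there is no reading.
- camera_model(name): a dict with "K" (3x3 intrinsics, pixels), "rvec" (rotation vector, rad) and "tvec" (3), from world to camera coordinates, as OpenCV has them; the wrist camera has in their place "T_tool_cam" (4x4, takes a point from camera to tool coordinates, whose origin is the TCP and whose axes are the flange's). Camera axes: x right, y down, z forward; pixel columns grow to the right and rows downward; lengths in m; the calibration is good to about 2 mm. A picture is of the moment at which its call begins: read the wrist's pose just before it. camera_model takes no time and is no camera call.
- job_done(): hands the job in; it is judged then, once.
Trained networks look in the newest picture that a camera, given by its name, has taken for a name from the list of things; names that differ only in an ending like _2 or _b are one class to them, and where a whole thing is asked for, a point or a joint stands for the part that bears it (a point fixed in the world has none). Each returns a list of dicts, best first, with "confidence" (0 to 1); they miss things now and then, are a little off and sometimes report something else, mostly with a low value. They report only what shows in the picture. A call takes as long as a camera call.
- look_for(camera, target): "location" ([x, y, z] in m, in world coordinates, good to about 4 mm: the middle of the surface that is visible of it).
The state is a dict: "time": time; "q": joint angles; "qd": joint speeds; "joint_torque": joint torques, N m; "eef_pos": TCP position; "tcp_rot": TCP orientation; "wrist_force": force on the tool from outside, world axes, zero at the start; "wrist_torque": the same for the moment, N m; "finger_gap": finger opening in m; "finger_force": force on a finger pad.
Only numpy, scipy, OpenCV 4.12 (cv2) and the standard library are available. Lean on these libraries where they do the work, as an engineer would, in place of code of your own. Each camera call takes 0.05 s, during which the arm holds its last target. There are 200 camera calls.

## Working session

There is one attempt and no reset: what is moved stays moved. The work goes in short steps, Python scripts to look and compute and a tool call to move; the robot and the scene stay as the last step left them, time stands still between calls to the robot, and variables do not carry over. Pictures are saved under pics/ and viewed, at most 10 in all, crops included, and the job is handed in when it is done.

Besides the shell and the picture viewer there is one more tool, called after "Call:" by a JSON object that holds its "api" and its "payload". jog_arm: Moves the arm, as the interface text tells. Its arguments: {"type":"object","properties":{"steps":{"type":"array","items":{"type":"object","properties":{"dx":{"type":"number"},"dy":{"type":"number"},"dz":{"type":"number"},"rx":{"type":"number"},"ry":{"type":"number"},"rz":{"type":"number"},"grip":{"type":"number"}}}}},"required":["steps"]}

```bash
mkdir -p pics
python3 - <<'E'
from rig import *
import cv2,numpy as np
a=[get_image(n)[0] for n in("scene","side")]
for n,p in zip(("scene","side"),a):
    cv2.imwrite(f"pics/{n}0.png",p[:,:,::-1])
    for t in("wheel_knob","cradle_handle","dish","cap_blue","stand","reagent_bottle","vial_rack","mouse"):
        print(n,t,[(np.round(d["location"],3).tolist(),round(d["confidence"],2)) for d in look_for(n,t)[:2]])
s=observe();print(s["time"],s["tcp_rot"],s["finger_gap"])
E
```

```text
scene wheel_knob [([0.597, 0.066, 0.089], 0.8)]
scene cradle_handle [([0.602, 0.066, 0.09], 0.77)]
scene dish [([0.65, 0.052, 0.086], 0.56)]
scene cap_blue [([0.551, 0.032, 0.094], 0.45)]
scene stand [([0.648, 0.055, 0.078], 0.72), ([0.6, 0.066, 0.085], 0.25)]
scene reagent_bottle [([0.57, -0.131, 0.086], 0.76)]
scene vial_rack [([0.623, 0.243, 0.031], 0.92)]
scene mouse [([0.694, 0.373, 0.034], 0.89)]
side wheel_knob [([0.585, 0.07, 0.1], 0.76), ([0.547, -0.116, 0.075], 0.59)]
side cradle_handle [([0.578, 0.079, 0.101], 0.6)]
side dish [([0.578, 0.083, 0.045], 0.82)]
side cap_blue []
side stand [([0.579, 0.083, 0.044], 0.6)]
side reagent_bottle [([0.547, -0.118, 0.073], 0.8)]
side vial_rack [([0.579, 0.082, 0.045], 0.69)]
side mouse [([0.68, 0.385, 0.031], 0.79)]
0.9 [3.14150492e+00 9.27852071e-06 1.57078588e+00] 0.09493919558787983
```

View pics/scene0.png

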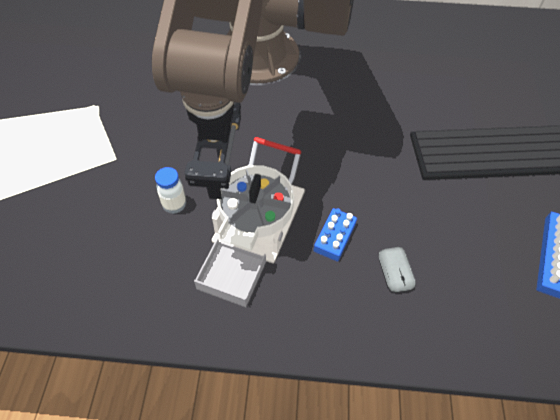

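View pics/side0.png

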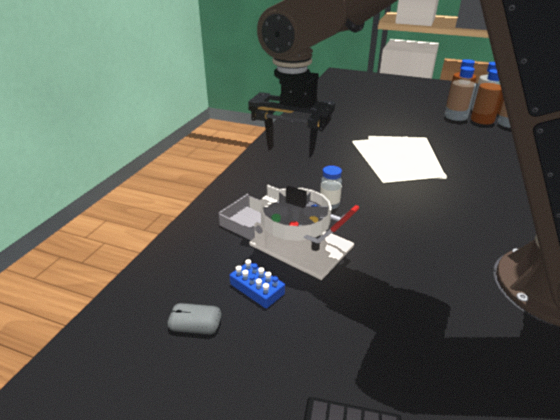

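The scene picture shows the carousel: red handle (255,140)-(299,152), knob (255,188), blue cap (242,187), yellow (264,184), red (279,198), green (270,217), white (233,204), dish (231,272). The bottle stands to the left of the carousel at (171,190). I'll measure from colours and depth.

```bash
cat > h.py <<'E'
from rig import *
import cv2,numpy as np
from scipy.spatial.transform import Rotation as R
def cloud(n):
    s=observe() if n=="wrist" else None
    im,d=get_image(n);m=camera_model(n);K=np.array(m["K"])
    v,u=np.mgrid[:420,:560]
    P=np.stack([(u-K[0,2])/K[0,0]*d,(v-K[1,2])/K[1,1]*d,d],-1)
    if n=="wrist":
        T=np.array(m["T_tool_cam"]);Rt=R.from_euler("xyz",s["tcp_rot"]).as_matrix()
        P=(P@T[:3,:3].T+T[:3,3])@Rt.T+s["eef_pos"]
    else:
        Rm=cv2.Rodrigues(np.array(m["rvec"]))[0];P=(P-np.array(m["tvec"]).ravel())@Rm
    P[d==0]=np.nan
    return im,P,cv2.cvtColor(im,cv2.COLOR_RGB2HSV)
def masks(hsv):
    H,S,V=[hsv[...,i].astype(int) for i in range(3)]
    g=(S>150)&(V>60)
    return dict(red=g&((H<6)|(H>174)),yellow=g&(H>15)&(H<32),green=g&(H>45)&(H<85),blue=g&(H>100)&(H<130))
E
python3 - <<'E'
from h import *
im,P,hsv=cloud("scene")
M=masks(hsv);x,y,z=P[...,0],P[...,1],P[...,2]
near=(abs(x-.62)<.3)&(abs(y-.05)<.14)
b=P[M["red"]&near&(z>.118)];c=b.mean(0);_,_,vt=np.linalg.svd(b-c)
ax=vt[0]*np.sign(vt[0,1]);print("handle",c.round(4),ax.round(3),len(b),np.ptp(b@ax))
yaw=np.arctan2(-ax[0],ax[1]);print("yaw",yaw)
print("stand",c[:2]+.130*np.array([np.cos(yaw),np.sin(yaw)]))
k=P[near&(z>.145)&(z<.165)&(hsv[...,2]<70)];print("knob",np.nanmean(k,0).round(4),len(k),np.ptp(k,0))
q=k[:,:2]-k[:,:2].mean(0);e=np.linalg.eigh(q.T@q)[1][:,1];print("knob dir",e)
for n,m in M.items():
    p=P[m&near&(z<.115)&(z>.06)];print(n,p.mean(0).round(4) if len(p) else None,len(p))
E
```

```text
handle [0.4679 0.0999 0.1347] [ 0.27   0.963 -0.001] 202 0.10950860635353094
yaw -0.27344262950227927
stand [0.59311304 0.06482699]
knob [0.5947 0.0626 0.1547] 152 [0.04779893 0.01866798 0.01496477]
knob dir [-0.98352936  0.18074842]
red [0.5754 0.1109 0.0947] 52
yellow [0.5426 0.0756 0.0948] 50
green None 0
blue [0.5567 0.0281 0.0948] 60
```

Call:
{"api": "jog_arm", "payload": {"steps": [{"dx":-0.0026,"dy":0.0053,"dz":0.003,"rz":-1.67,"grip":0.6},{"dx":-0.0026,"dy":0.0053,"dz":0.003,"rz":-1.67,"grip":0.6},{"dx":-0.0026,"dy":0.0053,"dz":0.003,"rz":-1.67,"grip":0.6},{"dx":-0.0026,"dy":0.0053,"dz":0.003,"rz":-1.67,"grip":0.6},{"dx":-0.0026,"dy":0.0053,"dz":0.003,"rz":-1.67,"grip":0.6},{"dx":-0.0026,"dy":0.0053,"dz":0.003,"rz":-1.67,"grip":0.6},{"dx":-0.0026,"dy":0.0053,"dz":0.003,"rz":-1.67,"grip":0.6},{"dx":-0.0026,"dy":0.0053,"dz":0.003,"rz":-1.67,"grip":0.6},{"dx":-0.0026,"dy":0.0053,"dz":0.003,"rz":-1.67,"grip":0.6},{"dx":-0.0026,"dy":0.0053,"dz":0.003,"rz":-1.67,"grip":0.6},{"dx":-0.0026,"dy":0.0053,"dz":0.003,"rz":-1.67,"grip":0.6},{"dx":-0.0026,"dy":0.0053,"dz":0.003,"rz":-1.67,"grip":0.6},{"grip":0.6},{"grip":0.6}]}}

```text
invalid input at $.steps[0]: expected keys dx, dy, dz, rx, ry, rz, grip
```

```bash
cat > w.py <<'E'
from h import *
import sys
im,P,hsv=cloud("wrist");cv2.imwrite(sys.argv[1],im[:,:,::-1])
s=observe();print(s["time"],np.round(s["eef_pos"],4),np.round(s["tcp_rot"],4),np.round(s["q"],2))
M=masks(hsv);x,y,z=P[...,0],P[...,1],P[...,2]
near=np.hypot(x-.594,y-.064)<.08
k=P[near&(z>.147)&(z<.165)&(hsv[...,2]<80)]
if len(k):
    (cx,cy),wh,a=cv2.minAreaRect(k[:,:2].astype(np.float32)*1000);print("knob",cx,cy,wh,a,np.nanmedian(k[:,2]),len(k))
r=P[near&(z>.106)&(z<.114)&(hsv[...,1]<60)]
for n,m in M.items():
    p=P[m&near&(z<.115)&(z>.06)]
    if len(p):d=p.mean(0)[:2]-[.594,.064];print(n,p.mean(0).round(4),len(p),"ang",np.degrees(np.arctan2(d[1],d[0])+.273)%360)
E
python3 w.py pics/w1.png
```

```text
1.0 [0.625  0.     0.2147] [3.1415 0.     1.5708] [-0.11  0.49  1.56 -0.    1.09 -0.11]
knob 588.6954345703125 62.36674499511719 (13.884353637695312, 48.88661575317383) 81.70421600341797 0.15669505302522485 1481
red [0.5793 0.1088 0.0951] 279 ang 123.81014890173779
yellow [0.5451 0.0768 0.0926] 53 ang 180.9286515337793
blue [0.5539 0.0285 0.0953] 455 ang 237.10077676484337
```

View pics/w1.png

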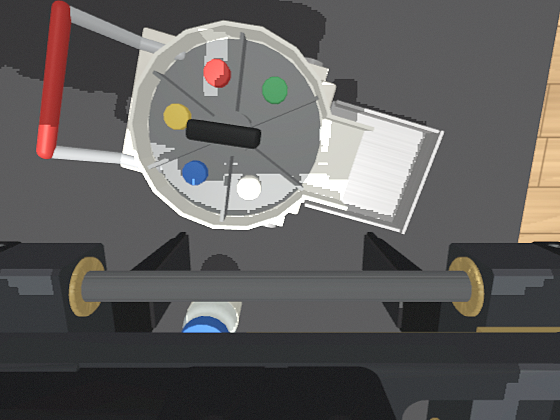

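The wrist picture shows the whole carousel: knob at (222,134), blue cap (195,173), handle (55,80), open spout to the right at (330,150). I'll fit the stand from this view.

Run:
```python
from h import *
from scipy.optimize import least_squares
for n in("wrist","scene"):
    im,P,hsv=cloud(n);x,y,z=P[...,0],P[...,1],P[...,2];M=masks(hsv)
    b=P[M["red"]&(z>.118)&(z<.15)&(x<.52)];c=b.mean(0);_,_,vt=np.linalg.svd(b-c);ax=vt[0]*np.sign(vt[0,1])
    rr=np.hypot(x-.592,y-.063)
    r=P[(z>.106)&(z<.116)&(rr>.068)&(rr<.09)&(hsv[...,1]<60)]
    f=least_squares(lambda p:np.hypot(r[:,0]-p[0],r[:,1]-p[1])-p[2],[.592,.063,.08],loss="soft_l1",f_scale=.002)
    print(n,"handle",c.round(4),"yaw",np.arctan2(-ax[0],ax[1]),np.ptp(b@ax),"rim",f.x.round(4),len(r))
    d=f.x[:2]-c[:2];print("yaw by line",np.arctan2(d[1],d[0]),np.hypot(*d))
    k=P[(rr<.04)&(z>.12)&(z<.165)&(hsv[...,2]<80)];print("knob",[np.round(v,4) for v in cv2.minAreaRect(k[:,:2].astype(np.float32)*1000)])
```

```text
wrist handle [0.4669 0.1016 0.135 ] yaw -0.2706425424390121 0.11075615309554124 rim [0.5885 0.0623 0.0799] 3496
yaw by line -0.3125592842735612 0.12789205534017947
knob [array([588.6518,  62.3492]), array([13.8997, 49.0433]), np.float64(81.6929)]
scene handle [0.4682 0.1002 0.135 ] yaw -0.26563445519455114 0.11018288558459133 rim [0.5909 0.062  0.0802] 375
yaw by line -0.3017990004063137 0.12860829219163192
knob [array([591.4726,  61.6306]), array([14.6895, 50.1213]), np.float64(81.3739)]
```

Call:
{"api": "jog_arm", "payload": {"steps": [{"dx":-0.0029,"dy":0.0052,"dz":0,"rx":0,"ry":0,"rz":-1.64,"grip":0.6},{"dx":-0.0029,"dy":0.0052,"dz":0,"rx":0,"ry":0,"rz":-1.64,"grip":0.6},{"dx":-0.0029,"dy":0.0052,"dz":0,"rx":0,"ry":0,"rz":-1.64,"grip":0.6},{"dx":-0.0029,"dy":0.0052,"dz":0,"rx":0,"ry":0,"rz":-1.64,"grip":0.6},{"dx":-0.0029,"dy":0.0052,"dz":0,"rx":0,"ry":0,"rz":-1.64,"grip":0.6},{"dx":-0.0029,"dy":0.0052,"dz":0,"rx":0,"ry":0,"rz":-1.64,"grip":0.6},{"dx":-0.0029,"dy":0.0052,"dz":0,"rx":0,"ry":0,"rz":-1.64,"grip":0.6},{"dx":-0.0029,"dy":0.0052,"dz":0,"rx":0,"ry":0,"rz":-1.64,"grip":0.6},{"dx":-0.0029,"dy":0.0052,"dz":0,"rx":0,"ry":0,"rz":-1.64,"grip":0.6},{"dx":-0.0029,"dy":0.0052,"dz":0,"rx":0,"ry":0,"rz":-1.64,"grip":0.6},{"dx":-0.0029,"dy":0.0052,"dz":0,"rx":0,"ry":0,"rz":-1.64,"grip":0.6},{"dx":-0.0029,"dy":0.0052,"dz":0,"rx":0,"ry":0,"rz":-1.64,"grip":0.6},{"dx":0,"dy":0,"dz":0,"rx":0,"ry":0,"rz":0,"grip":0.6},{"dx":0,"dy":0,"dz":0,"rx":0,"ry":0,"rz":0,"grip":0.6}]}}

```text
time: 2.5
eef_pos: [0.5903, 0.0624, 0.2147]
tcp_rot: [3.141, -0.0, -0.142]
wrist_force: [0.4, 0.3, 0.5]
finger_gap: 0.0571
finger_force: 0.0
```

```bash
python3 w.py pics/w2.png
```

```text
2.55 [0.5904 0.0622 0.2147] [ 3.1415e+00 -1.0000e-04 -1.4260e-01] [-0.01  0.45  1.64 -0.    1.06  1.71]
knob 589.028564453125 62.70502853393555 (13.3931884765625, 49.030025482177734) 82.07463073730469 0.15663685117595283 1229
red [0.5775 0.1098 0.095 ] 434 ang 125.45026100239251
yellow [0.5491 0.0809 0.0932] 30 ang 175.06639903609081
green [0.6321 0.092  0.0907] 12 ang 51.975319106347065
blue [0.5539 0.0284 0.0953] 368 ang 237.20192594673264
```

Aligned (knob at 0.589, 0.0627, bar angle −8°). Down and grip.

Call:
{"api": "jog_arm", "payload": {"steps": [{"dx":-0.001,"dy":0.0003,"dz":-0.018,"rx":0,"ry":0,"rz":0,"grip":0.6},{"dx":0,"dy":0,"dz":-0.018,"rx":0,"ry":0,"rz":0,"grip":0.6},{"dx":0,"dy":0,"dz":-0.018,"rx":0,"ry":0,"rz":0,"grip":0.6},{"dx":0,"dy":0,"dz":-0.018,"rx":0,"ry":0,"rz":0,"grip":0.6},{"dx":0,"dy":0,"dz":-0.018,"rx":0,"ry":0,"rz":0,"grip":0.6},{"dx":0,"dy":0,"dz":0,"rx":0,"ry":0,"rz":0,"grip":0.6},{"dx":0,"dy":0,"dz":0,"rx":0,"ry":0,"rz":0,"grip":0.1},{"dx":0,"dy":0,"dz":0,"rx":0,"ry":0,"rz":0,"grip":0.1},{"dx":0,"dy":0,"dz":0,"rx":0,"ry":0,"rz":0,"grip":0.1},{"dx":0,"dy":0,"dz":0,"rx":0,"ry":0,"rz":0,"grip":0.1},{"dx":0,"dy":0,"dz":0,"rx":0,"ry":0,"rz":0,"grip":0.1},{"dx":0,"dy":0,"dz":0,"rx":0,"ry":0,"rz":0,"grip":0.1}]}}

```text
time: 3.75
eef_pos: [0.5893, 0.0627, 0.1249]
tcp_rot: [3.141, -0.0, -0.146]
wrist_force: [-1.9, -13.8, 2.2]
finger_gap: 0.0144
finger_force: 8.2
```

Call:
{"api": "jog_arm", "payload": {"steps": [{"dx":0,"dy":-0.0005,"dz":0,"rx":0,"ry":0,"rz":0.6,"grip":0.1},{"dx":0,"dy":0,"dz":0,"rx":0,"ry":0,"rz":1.2,"grip":0.1},{"dx":0,"dy":0,"dz":0,"rx":0,"ry":0,"rz":1.2,"grip":0.1},{"dx":0,"dy":0,"dz":0,"rx":0,"ry":0,"rz":1.2,"grip":0.1},{"dx":0,"dy":0,"dz":0,"rx":0,"ry":0,"rz":1.2,"grip":0.1},{"dx":0,"dy":0,"dz":0,"rx":0,"ry":0,"rz":1.2,"grip":0.1},{"dx":0,"dy":0,"dz":0,"rx":0,"ry":0,"rz":1.2,"grip":0.1},{"dx":0,"dy":0,"dz":0,"rx":0,"ry":0,"rz":1.2,"grip":0.1},{"dx":0,"dy":0,"dz":0,"rx":0,"ry":0,"rz":1.2,"grip":0.1},{"dx":0,"dy":0,"dz":0,"rx":0,"ry":0,"rz":1.2,"grip":0.1},{"dx":0,"dy":0,"dz":0,"rx":0,"ry":0,"rz":1.2,"grip":0.1},{"dx":0,"dy":0,"dz":0,"rx":0,"ry":0,"rz":1.2,"grip":0.1},{"dx":0,"dy":0,"dz":0,"rx":0,"ry":0,"rz":1.2,"grip":0.1},{"dx":0,"dy":0,"dz":0,"rx":0,"ry":0,"rz":1.2,"grip":0.1},{"dx":0,"dy":0,"dz":0,"rx":0,"ry":0,"rz":1.2,"grip":0.1},{"dx":0,"dy":0,"dz":0,"rx":0,"ry":0,"rz":1.2,"grip":0.1},{"dx":0,"dy":0,"dz":0,"rx":0,"ry":0,"rz":1.2,"grip":0.1},{"dx":0,"dy":0,"dz":0,"rx":0,"ry":0,"rz":1.2,"grip":0.1},{"dx":0,"dy":0,"dz":0,"rx":0,"ry":0,"rz":1.2,"grip":0.1},{"dx":0,"dy":0,"dz":0,"rx":0,"ry":0,"rz":0.2,"grip":0.1}]}}

```text
time: 5.75
eef_pos: [0.5879, 0.0634, 0.125]
tcp_rot: [-3.139, -0.002, 1.812]
wrist_force: [-8.0, 7.3, 7.8]
finger_gap: 0.0138
finger_force: 30.0
```

Call:
{"api": "jog_arm", "payload": {"steps": [{"dx":0,"dy":0,"dz":0,"rx":0,"ry":0,"rz":0,"grip":0.1},{"dx":0,"dy":0,"dz":0,"rx":0,"ry":0,"rz":0,"grip":0.1},{"dx":0,"dy":0,"dz":0,"rx":0,"ry":0,"rz":0,"grip":0.6},{"dx":0,"dy":0,"dz":0,"rx":0,"ry":0,"rz":0,"grip":0.6},{"dx":0,"dy":0,"dz":0,"rx":0,"ry":0,"rz":0,"grip":0.6},{"dx":0,"dy":0,"dz":0,"rx":0,"ry":0,"rz":0,"grip":0.6},{"dx":0,"dy":0,"dz":0.02,"rx":0,"ry":0,"rz":0,"grip":0.6},{"dx":0,"dy":0,"dz":0.03,"rx":0,"ry":0,"rz":0,"grip":0.6},{"dx":0,"dy":0,"dz":0.03,"rx":0,"ry":0,"rz":0,"grip":0.6},{"dx":0,"dy":0,"dz":0.03,"rx":0,"ry":0,"rz":0,"grip":0.6},{"dx":-0.02,"dy":0.005,"dz":0.01,"rx":0,"ry":0,"rz":-1.2,"grip":0.6},{"dx":-0.02,"dy":0.005,"dz":0.01,"rx":0,"ry":0,"rz":-1.2,"grip":0.6},{"dx":-0.02,"dy":0.005,"dz":0,"rx":0,"ry":0,"rz":-1.2,"grip":0.6},{"dx":-0.02,"dy":0.005,"dz":0,"rx":0,"ry":0,"rz":-1.2,"grip":0.6},{"dx":-0.02,"dy":0.01,"dz":0,"rx":0,"ry":0,"rz":-1.2,"grip":0.5},{"dx":0,"dy":0,"dz":0,"rx":0,"ry":0,"rz":0,"grip":0.5},{"dx":0,"dy":0,"dz":0,"rx":0,"ry":0,"rz":0,"grip":0.5}]}}

```text
time: 7.45
eef_pos: [0.4896, 0.0922, 0.255]
tcp_rot: [3.141, -0.0, 1.287]
wrist_force: [0.4, -0.2, -0.5]
finger_gap: 0.0477
finger_force: 0.0
```

```bash
python3 w.py pics/w3.png
```

```text
7.5 [0.4899 0.0921 0.2548] [ 3.1408e+00 -2.0000e-04  1.2867e+00] [ 0.05  0.27  1.81 -0.    1.07  0.34]
knob 587.5745849609375 63.31349563598633 (13.985722541809082, 48.86172866821289) 13.779455184936523 0.1564683825538845 870
red [0.547  0.0394 0.0936] 69 ang 223.26726364979623
yellow [0.589  0.021  0.0919] 57 ang 278.98595991185516
green [0.5392 0.0917 0.0921] 7 ang 168.784170024473
blue [0.6338 0.0446 0.0947] 237 ang 349.67945928736805
```

View pics/w3.png

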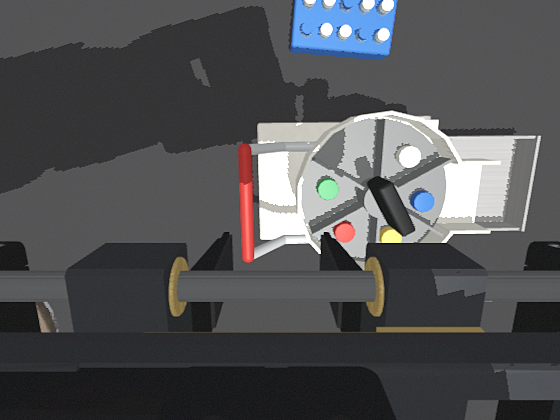

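Blue cap (423,202) now sits in the compartment facing the spout; wheel ≈ 2.097 rad against the ideal 2.094. The handle is at (246,203).

Run:
```python
from h import *
im,P,hsv=cloud("wrist");M=masks(hsv);x,y,z=P[...,0],P[...,1],P[...,2]
b=P[M["red"]&(z>.118)&(z<.15)&(x<.52)];c=b.mean(0);_,_,vt=np.linalg.svd(b-c);ax=vt[0]*np.sign(vt[0,1])
e=b@ax;print(c.round(4),(c+ax*((e.max()+e.min())/2-c@ax)).round(4),np.arctan2(-ax[0],ax[1]),np.ptp(e),observe()["eef_pos"])
```

```text
[0.4651 0.103  0.1357] [0.4636 0.0979 0.1356] -0.2747748121851123 0.11081570655393255 [0.49001389 0.09193835 0.25469277]
```

Call:
{"api": "jog_arm", "payload": {"steps": [{"dx":-0.013,"dy":0.0035,"dz":0,"rx":0,"ry":0,"rz":0,"grip":0.42},{"dx":-0.013,"dy":0.0035,"dz":-0.02,"rx":0,"ry":0,"rz":0,"grip":0.42},{"dx":0,"dy":0,"dz":-0.026,"rx":0,"ry":0,"rz":0,"grip":0.42},{"dx":0,"dy":0,"dz":-0.026,"rx":0,"ry":0,"rz":0,"grip":0.42},{"dx":0,"dy":0,"dz":-0.026,"rx":0,"ry":0,"rz":0,"grip":0.42},{"dx":0,"dy":0,"dz":-0.026,"rx":0,"ry":0,"rz":0,"grip":0.42},{"dx":0,"dy":0,"dz":-0.02,"rx":0,"ry":0,"rz":0,"grip":0.42},{"dx":0,"dy":0,"dz":0,"rx":0,"ry":0,"rz":0,"grip":0.05},{"dx":0,"dy":0,"dz":0,"rx":0,"ry":0,"rz":0,"grip":0.05},{"dx":0,"dy":0,"dz":0,"rx":0,"ry":0,"rz":0,"grip":0.05},{"dx":0,"dy":0,"dz":0,"rx":0,"ry":0,"rz":0,"grip":0.05},{"dx":0,"dy":0,"dz":0,"rx":0,"ry":0,"rz":0,"grip":0.05},{"dx":0,"dy":0,"dz":0,"rx":0,"ry":0,"rz":0,"grip":0.05}]}}

```text
time: 8.85
eef_pos: [0.4633, 0.0993, 0.1115]
tcp_rot: [3.141, -0.0, 1.285]
wrist_force: [-2.3, 1.4, 8.1]
finger_gap: 0.0112
finger_force: 30.0
```

Run:
```python
import numpy as np
c,s=np.cos(-.28),np.sin(-.28)
t=np.arange(0,.901,.06)
x=-180*np.cos(t)+65*np.sin(t);z=180*np.sin(t)+65*np.cos(t)
for d,e in zip(np.diff(x),np.diff(z)):print(round(d*c/1000,4),round(d*s/1000,4),round(e/1000,4))
```

```text
0.0041 -0.0012 0.0107
0.0047 -0.0013 0.0104
0.0053 -0.0015 0.0101
0.0058 -0.0017 0.0097
0.0064 -0.0018 0.0094
0.0069 -0.002 0.009
0.0074 -0.0021 0.0085
0.0079 -0.0023 0.008
0.0083 -0.0024 0.0075
0.0088 -0.0025 0.007
0.0091 -0.0026 0.0064
0.0095 -0.0027 0.0058
0.0098 -0.0028 0.0052
0.0101 -0.0029 0.0046
0.0103 -0.003 0.004
```

Call:
{"api": "jog_arm", "payload": {"steps": [{"dx":0.0041,"dy":-0.0012,"dz":0.0107,"rx":0,"ry":0,"rz":0,"grip":0.05},{"dx":0.0047,"dy":-0.0013,"dz":0.0104,"rx":0,"ry":0,"rz":0,"grip":0.05},{"dx":0.0053,"dy":-0.0015,"dz":0.0101,"rx":0,"ry":0,"rz":0,"grip":0.05},{"dx":0.0058,"dy":-0.0017,"dz":0.0097,"rx":0,"ry":0,"rz":0,"grip":0.05},{"dx":0.0064,"dy":-0.0018,"dz":0.0094,"rx":0,"ry":0,"rz":0,"grip":0.05},{"dx":0.0069,"dy":-0.002,"dz":0.009,"rx":0,"ry":0,"rz":0,"grip":0.05},{"dx":0.0074,"dy":-0.0021,"dz":0.0085,"rx":0,"ry":0,"rz":0,"grip":0.05}]}}

```text
time: 9.55
eef_pos: [0.5017, 0.0884, 0.1791]
tcp_rot: [-3.137, 0.0, 1.285]
wrist_force: [-10.7, 6.8, 6.0]
finger_gap: 0.0107
finger_force: 30.0
```

Call:
{"api": "jog_arm", "payload": {"steps": [{"dx":0.0074,"dy":-0.0021,"dz":0.008,"rx":0,"ry":0,"rz":0,"grip":0.05},{"dx":0.0083,"dy":-0.0024,"dz":0.0075,"rx":0,"ry":0,"rz":0,"grip":0.05},{"dx":0.0088,"dy":-0.0025,"dz":0.007,"rx":0,"ry":0,"rz":0,"grip":0.05},{"dx":0.0091,"dy":-0.0026,"dz":0.0064,"rx":0,"ry":0,"rz":0,"grip":0.05},{"dx":0.0095,"dy":-0.0027,"dz":0.0058,"rx":0,"ry":0,"rz":0,"grip":0.05},{"dx":0.0098,"dy":-0.0028,"dz":0.0052,"rx":0,"ry":0,"rz":0,"grip":0.05}]}}

```text
time: 10.15
eef_pos: [0.556, 0.0731, 0.2201]
tcp_rot: [-3.141, -0.001, 1.285]
wrist_force: [-5.8, 4.2, 8.1]
finger_gap: 0.011
finger_force: 30.0
```

Call:
{"api": "jog_arm", "payload": {"steps": [{"dx":0.01,"dy":-0.0029,"dz":0.0046,"rx":0,"ry":0,"rz":0,"grip":0.05},{"dx":0.008,"dy":-0.0023,"dz":0.0034,"rx":0,"ry":0,"rz":0,"grip":0.05},{"dx":0,"dy":0,"dz":0,"rx":0,"ry":0,"rz":0,"grip":0.05},{"dx":0,"dy":0,"dz":0,"rx":0,"ry":0,"rz":0,"grip":0.05},{"dx":0,"dy":0,"dz":0,"rx":0,"ry":0,"rz":0,"grip":0.05},{"dx":0,"dy":0,"dz":0,"rx":0,"ry":0,"rz":0,"grip":0.05},{"dx":0,"dy":0,"dz":0,"rx":0,"ry":0,"rz":0,"grip":0.05}]}}

```text
time: 10.85
eef_pos: [0.5745, 0.0679, 0.2275]
tcp_rot: [3.141, -0.001, 1.285]
wrist_force: [-2.4, 4.0, 7.7]
finger_gap: 0.0109
finger_force: 30.1
```

Run:
```python
from h import *
a=get_image("scene")[0][130:330,150:350];b=get_image("side")[0][150:290,200:400]
b=cv2.copyMakeBorder(b,0,60,0,0,cv2.BORDER_CONSTANT)
cv2.imwrite("pics/t1.png",cv2.resize(np.hstack([a,b])[:,:,::-1],(800,400)))
print(observe()["time"],observe()["wrist_force"])
```

```text
10.95 [-2.96208218  4.96447805  7.78339939]
```

View pics/t1.png

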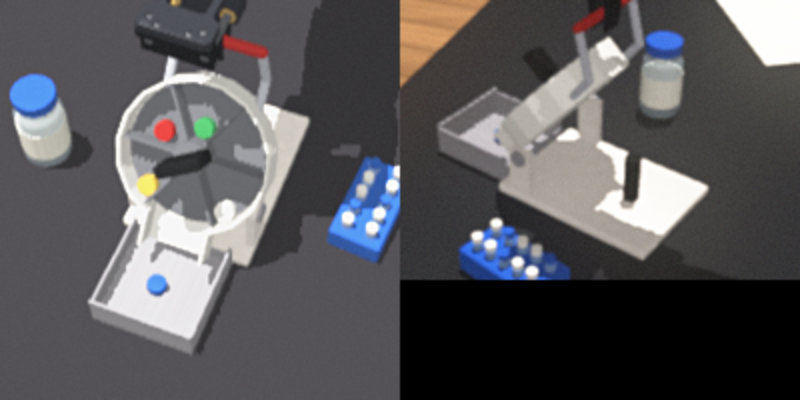

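The blue cap lies in the dish (157,284 in the crop) and the other four are still in the carousel. The tip angle is about 0.88 rad, so I'll push gently to the stop.

Call:
{"api": "jog_arm", "payload": {"steps": [{"dx":0.0025,"dy":-0.0007,"dz":0.0009,"rx":0,"ry":0,"rz":0,"grip":0.05},{"dx":0.0015,"dy":-0.0004,"dz":0.0005,"rx":0,"ry":0,"rz":0,"grip":0.05},{"dx":0,"dy":0,"dz":0,"rx":0,"ry":0,"rz":0,"grip":0.05},{"dx":0,"dy":0,"dz":0,"rx":0,"ry":0,"rz":0,"grip":0.05}]}}

```text
time: 11.35
eef_pos: [0.5779, 0.067, 0.2287]
tcp_rot: [-3.141, -0.001, 1.285]
wrist_force: [-5.4, 4.3, 7.1]
finger_gap: 0.0113
finger_force: 30.1
```

Call:
{"api": "jog_arm", "payload": {"steps": [{"dx":0.002,"dy":-0.0006,"dz":0.0007,"rx":0,"ry":0,"rz":0,"grip":0.05},{"dx":0.001,"dy":-0.0003,"dz":0.0003,"rx":0,"ry":0,"rz":0,"grip":0.05},{"dx":0,"dy":0,"dz":0,"rx":0,"ry":0,"rz":0,"grip":0.05},{"dx":0,"dy":0,"dz":0,"rx":0,"ry":0,"rz":0,"grip":0.05}]}}

```text
time: 11.75
eef_pos: [0.5779, 0.0669, 0.2288]
tcp_rot: [-3.133, 0.0, 1.285]
wrist_force: [-19.8, 9.6, 9.0]
finger_gap: 0.0111
finger_force: 30.0
```

Hard stop reached (the position holds while the force rises). Lowering along the arc.

Call:
{"api": "jog_arm", "payload": {"steps": [{"dx":-0.003,"dy":0.0009,"dz":-0.001,"rx":0,"ry":0,"rz":0,"grip":0.05},{"dx":-0.005,"dy":0.0015,"dz":-0.002,"rx":0,"ry":0,"rz":0,"grip":0.05},{"dx":-0.0053,"dy":0.0015,"dz":-0.002,"rx":0,"ry":0,"rz":0,"grip":0.05},{"dx":-0.0101,"dy":0.0029,"dz":-0.0046,"rx":0,"ry":0,"rz":0,"grip":0.05},{"dx":-0.0098,"dy":0.0028,"dz":-0.0052,"rx":0,"ry":0,"rz":0,"grip":0.05},{"dx":-0.0095,"dy":0.0027,"dz":-0.0058,"rx":0,"ry":0,"rz":0,"grip":0.05},{"dx":-0.0091,"dy":0.0026,"dz":-0.0064,"rx":0,"ry":0,"rz":0,"grip":0.05},{"dx":-0.0088,"dy":0.0025,"dz":-0.007,"rx":0,"ry":0,"rz":0,"grip":0.05},{"dx":-0.0083,"dy":0.0024,"dz":-0.0075,"rx":0,"ry":0,"rz":0,"grip":0.05},{"dx":-0.0079,"dy":0.0023,"dz":-0.008,"rx":0,"ry":0,"rz":0,"grip":0.05}]}}

```text
time: 12.75
eef_pos: [0.5044, 0.0876, 0.1785]
tcp_rot: [3.141, 0.0, 1.285]
wrist_force: [2.2, 2.2, -1.9]
finger_gap: 0.0113
finger_force: 30.0
```

Call:
{"api": "jog_arm", "payload": {"steps": [{"dx":-0.0074,"dy":0.0021,"dz":-0.0085,"rx":0,"ry":0,"rz":0,"grip":0.05},{"dx":-0.0069,"dy":0.002,"dz":-0.009,"rx":0,"ry":0,"rz":0,"grip":0.05},{"dx":-0.0064,"dy":0.0018,"dz":-0.0094,"rx":0,"ry":0,"rz":0,"grip":0.05},{"dx":-0.0058,"dy":0.0017,"dz":-0.0097,"rx":0,"ry":0,"rz":0,"grip":0.05},{"dx":-0.0053,"dy":0.0015,"dz":-0.0101,"rx":0,"ry":0,"rz":0,"grip":0.05},{"dx":-0.0024,"dy":0.0007,"dz":-0.0052,"rx":0,"ry":0,"rz":0,"grip":0.05},{"dx":-0.0023,"dy":0.0006,"dz":-0.0052,"rx":0,"ry":0,"rz":0,"grip":0.05},{"dx":-0.0014,"dy":0.0004,"dz":-0.0036,"rx":0,"ry":0,"rz":0,"grip":0.05},{"dx":0,"dy":0,"dz":0,"rx":0,"ry":0,"rz":0,"grip":0.05}]}}

```text
time: 13.65
eef_pos: [0.4666, 0.0983, 0.1182]
tcp_rot: [-3.141, 0.0, 1.285]
wrist_force: [-2.1, 4.4, 1.2]
finger_gap: 0.0112
finger_force: 30.0
```

Call:
{"api": "jog_arm", "payload": {"steps": [{"dx":-0.0012,"dy":0.0003,"dz":-0.0025,"rx":0,"ry":0,"rz":0,"grip":0.05},{"dx":-0.0011,"dy":0.0003,"dz":-0.0022,"rx":0,"ry":0,"rz":0,"grip":0.05},{"dx":-0.0006,"dy":0.0002,"dz":-0.0014,"rx":0,"ry":0,"rz":0,"grip":0.05},{"dx":-0.0004,"dy":0.0001,"dz":-0.001,"rx":0,"ry":0,"rz":0,"grip":0.05},{"dx":0,"dy":0,"dz":0,"rx":0,"ry":0,"rz":0,"grip":0.05},{"dx":0,"dy":0,"dz":0,"rx":0,"ry":0,"rz":0,"grip":0.05}]}}

```text
time: 14.25
eef_pos: [0.4641, 0.0991, 0.1115]
tcp_rot: [3.141, -0.0, 1.285]
wrist_force: [1.7, 3.1, -2.8]
finger_gap: 0.0113
finger_force: 30.0
```

Call:
{"api": "jog_arm", "payload": {"steps": [{"dx":-0.0002,"dy":0,"dz":-0.0008,"rx":0,"ry":0,"rz":0,"grip":0.05},{"dx":-0.0002,"dy":0,"dz":-0.0008,"rx":0,"ry":0,"rz":0,"grip":0.05},{"dx":0,"dy":0,"dz":0,"rx":0,"ry":0,"rz":0,"grip":0.05},{"dx":0,"dy":0,"dz":0,"rx":0,"ry":0,"rz":0,"grip":0.05}]}}

```text
time: 14.65
eef_pos: [0.4634, 0.0992, 0.1099]
tcp_rot: [3.141, -0.0, 1.285]
wrist_force: [2.6, 3.7, -1.5]
finger_gap: 0.0109
finger_force: 30.0
```

Call:
{"api": "jog_arm", "payload": {"steps": [{"dx":-0.0003,"dy":0,"dz":-0.001,"rx":0,"ry":0,"rz":0,"grip":0.05},{"dx":-0.0002,"dy":0,"dz":-0.001,"rx":0,"ry":0,"rz":0,"grip":0.05},{"dx":0,"dy":0,"dz":0,"rx":0,"ry":0,"rz":0,"grip":0.05},{"dx":0,"dy":0,"dz":0,"rx":0,"ry":0,"rz":0,"grip":0.05}]}}

```text
time: 15.05
eef_pos: [0.4633, 0.0993, 0.109]
tcp_rot: [3.14, -0.001, 1.285]
wrist_force: [-1.6, 4.0, 16.1]
finger_gap: 0.0114
finger_force: 30.0
```

Run:
```python
from h import *
for n in("wrist","scene"):
    im,P,hsv=cloud(n);x,y,z=P[...,0],P[...,1],P[...,2];rr=np.hypot(x-.59,y-.063)
    b=P[masks(hsv)["red"]&(z>.112)&(z<.16)&(x<.52)];print(n,len(b),np.percentile(b[:,2],90) if len(b) else 0)
    r=P[(z>.09)&(z<.125)&(rr>.077)&(rr<.083)&(hsv[...,1]<60)]
    u=(r[:,0]-.59)*.961-(r[:,1]-.063)*.276
    for lo,hi in((-.09,-.05),(-.05,0),(0,.05)):
        k=(u>lo)&(u<hi);print(lo,k.sum(),np.percentile(r[k,2],90) if k.sum() else 0)
print(observe()["wrist_force"])
```

```text
wrist 3356 0.1371548094085553
-0.09 1668 0.11135260580847019
-0.05 1156 0.1114930845018258
0 380 0.11106356426645286
scene 83 0.13764290748291397
-0.09 341 0.11092546141331582
-0.05 166 0.11117897183417023
0 174 0.1110335057878168
[-0.77118797  4.62934844 15.45409576]
```

The force now points upward at 16 N: the cradle rests on its post and the rim is level. I'll back off the press, open and retreat.

Call:
{"api": "jog_arm", "payload": {"steps": [{"dx":0,"dy":0,"dz":0.0008,"rx":0,"ry":0,"rz":0,"grip":0.05},{"dx":0,"dy":0,"dz":0,"rx":0,"ry":0,"rz":0,"grip":0.42},{"dx":0,"dy":0,"dz":0,"rx":0,"ry":0,"rz":0,"grip":0.42},{"dx":0,"dy":0,"dz":0,"rx":0,"ry":0,"rz":0,"grip":0.42},{"dx":0,"dy":0,"dz":0,"rx":0,"ry":0,"rz":0,"grip":0.42},{"dx":0,"dy":0,"dz":0.01,"rx":0,"ry":0,"rz":0,"grip":0.42},{"dx":0,"dy":0,"dz":0.02,"rx":0,"ry":0,"rz":0,"grip":0.42},{"dx":0,"dy":0,"dz":0.03,"rx":0,"ry":0,"rz":0,"grip":0.42},{"dx":0,"dy":0,"dz":0.03,"rx":0,"ry":0,"rz":0,"grip":0.42},{"dx":0,"dy":0,"dz":0.03,"rx":0,"ry":0,"rz":0,"grip":0.42},{"dx":0,"dy":0,"dz":0.03,"rx":0,"ry":0,"rz":0,"grip":0.42},{"dx":0,"dy":0,"dz":0,"rx":0,"ry":0,"rz":0,"grip":0.42},{"dx":0,"dy":0,"dz":0,"rx":0,"ry":0,"rz":0,"grip":0.42}]}}

```text
time: 16.45
eef_pos: [0.4626, 0.0991, 0.2593]
tcp_rot: [3.14, -0.0, 1.285]
wrist_force: [-0.0, -0.2, -1.2]
finger_gap: 0.0401
finger_force: 0.0
```

Run:
```python
from h import *
a=get_image("scene")[0][130:330,150:350];b=get_image("wrist")[0]
cv2.imwrite("pics/f.png",cv2.resize(np.hstack([cv2.resize(a,(420,420)),b])[:,:,::-1],(800,343)))
```

```text
(no output)
```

View pics/f.png

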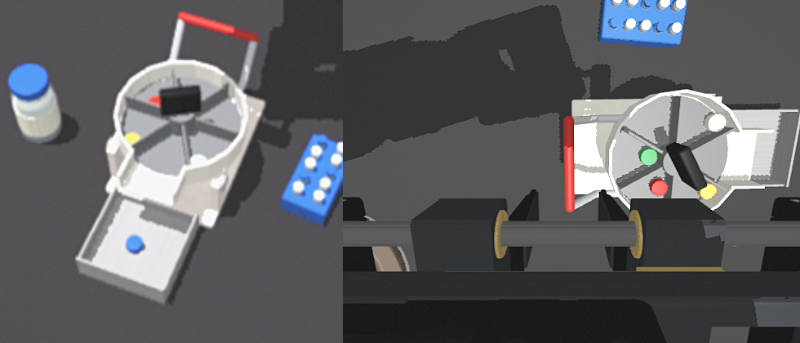

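The carousel is level and released. The blue cap is in the dish (135,243), and white, green, red and yellow are still in their compartments. Bottle and rack look undisturbed.

```bash
python3 -c "from rig import *;print(job_done())"
```

```text
the job is handed in; nothing more can be done
None
```

The job is handed in: the blue cap is in the steel dish, the carousel was tipped to its stop, lowered under control to level and let go, the other four caps are still in it, and I saw no contact with the rack, bottle or mouse (about 16.5 s used of 69 s).

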